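Fit a chip hold-down plate on the reballing jig and lift off its dust cover

TASK

The chip hold-down plate lies in its red rest with the blue dust cover nested on top. Carry the two together by the plate's yellow post, lower them gently (no dropping) over the two brass pins of the black reballing jig until the plate lies flush, and let go; then take the blue cover alone by its collar and lift it up off the post, leaving the plate seated and untouched. Finish while still holding the cover, level and well clear of the top of the post, in the gripper; leave everything else on the bench where it is.

Things in the scene. Friction and masses are not known exactly. Their poses are not given: they have to be found in the camera images.
- jig: Reballing jig: fixed black block with dark steel top, 164 (x) x 110 (y) x 30 mm high, origin under its centre, z up. Two upright brass pins on the top at x = -56 and +56 mm, y = 0: diameter 8 mm, 18 mm tall, the last 6 mm tapering to 3.6 mm. Four small chips on the top at x, y = +-23 mm come inside the plate's windows. Stands left or right on the bench, turned up to 0.5 rad.
- jig_top (a point): Centre of the jig's flat top, 30 mm above the bench, midway between the feet of the pins; axes as the jig. The plate's underside comes to rest here.
- rest: Red storage rest: fixed shallow tray 168 (x) x 118 (y) mm, floor 12 mm thick, rim 6 mm wide rising 6 mm above the floor (156 x 106 mm inside); origin under its centre. Stands on the other side of the bench from the jig.
- rest_floor (a point): Centre of the red rest's inner floor, 12 mm above the bench; axes as the rest.
- plate: Hold-down plate (inner lid), loose, aluminium, about 0.35 kg: 140 (x) x 90 (y) x 6 mm; two through holes of 10 mm diameter at x = -56 and +56 mm, y = 0 (fit the pins either way round); raised land 76 x 76 x 6 mm on its middle; four 18 mm square windows at x, y = +-23 mm; a yellow post in the centre. Origin at the centre of the underside, z up. Starts flat in the red rest.
- post_top (a point): Centre of the top of the plate's yellow square post, 74 mm above the plate's underside. The post is 20 x 20 mm, sides parallel to the plate's x and y, one rigid piece with the plate; its upper 32 mm show above the cover's collar while the cover is nested.
- plate_land (a point): Centre of the top of the plate's land, 12 mm above the plate's underside; axes as the plate. The cover's origin lies here when the cover is nested.
- cover: Dust cover (outer lid), loose, blue plastic, about 0.12 kg, 85 x 85 mm: roof 4 mm thick resting on the plate's land, skirt hanging 4 mm below the roof around the land (80 x 80 mm inside), collar in the middle. Origin at the centre of the roof's underside, z up. It lies on the plate by its weight only: raising the plate by its post brings the cover along.
- collar_top (a point): Centre of the collar's top, 30 mm above the cover's origin. The collar is a square tube on the roof, 44 x 44 mm outside, 34 x 34 mm inside (open through the roof), 26 mm tall, sides parallel to the cover's x and y. The plate's post stands up through it with about 7 mm of room all round.
- red_bowl: Bystander: red bowl of parts, 100 mm across, 42 mm tall, loose; origin under its centre.
- clear_tub: Bystander: clear tub of parts, 96 mm across, 60 mm tall, loose; origin under its centre.
- white_tub: Bystander: white tub of parts, 84 mm across, 50 mm tall, loose; origin under its centre.
- flux_jar: Bystander: small amber jar with a black cap, 38 mm across, 42 mm tall, loose, between the jig and the rest; origin under its centre.
- driver: Bystander: screwdriver with orange handle, 170 mm long, lying along its x between the jig and the rest, loose.
- brush: Bystander: flat brush with wooden handle, 180 mm long, lying along its x on the left of the bench, loose.
- heatsink: Bystander: aluminium finned heatsink, 50 x 40 x 24 mm, loose, on the right of the bench; origin under its centre.
Not all that is in view belongs to the job. What is shaped like the plate but orange or turquoise is not meant.

How it is judged:
On the way, in this order (a step that is already met when the one before it is completed fails the run):
1. the plate is lifted out of the red rest with the cover still nested on it (z of plate in the frame of rest_floor above 0.03 m and distance between cover and plate_land below 0.008 m), for 0.2 s.
2. the plate lies flush on the jig over both pins, cover still nested, let go by the gripper (z of plate in the frame of jig_top below 0.002 m and horizontal distance between plate and jig_top below 0.003 m and angle between the x axis of plate and the x axis of jig, either way round below 0.04 rad and angle between plate's own z axis and vertical below 0.03 rad and distance between cover and plate_land below 0.008 m and contact force between the fingers and plate below 0.3 N and contact force between the fingers and cover below 0.3 N), for 0.2 s.
At the end, for the whole second after the job is handed in: Plate flush on the jig over both pins (within 2 mm in height, 3 mm off centre, 0.04 rad square, 0.03 rad tilt), untouched by the gripper; cover held still in the fingers (over 1.5 N), tilt below 0.15 rad, touching neither plate, jig nor rest, its origin over 69 mm above the plate's land (z of plate in the frame of jig_top below 0.002 m and horizontal distance between plate and jig_top below 0.003 m and angle between the x axis of plate and the x axis of jig, either way round below 0.04 rad and angle between plate's own z axis and vertical below 0.03 rad and contact force between the fingers and plate below 0.3 N and contact force between the fingers and cover above 1.5 N and z of cover in the frame of plate_land above 0.069 m and angle between cover's own z axis and vertical below 0.15 rad and linear speed of cover below 0.03 m/s and contact force between cover and plate below 0.05 N and contact force between cover and jig below 0.05 N and contact force between cover and rest below 0.05 N); the arm keeps its last pose, push and grip.
It fails at once if the cover comes off the plate while the plate is not seated on the jig, or the plate is pulled up, shifted or tipped once the cover is off (distance between cover and plate_land above 0.015 m and (z of plate in the frame of jig_top above 0.004 m or horizontal distance between plate and jig_top above 0.004 m or angle between plate's own z axis and vertical above 0.05 rad)).
It fails at once if the plate is dropped on the jig (faster than 0.35 m/s within 10 mm of its top) (z of plate in the frame of jig_top below 0.01 m and horizontal distance between plate and jig_top below 0.03 m and linear speed of plate above 0.35 m/s).
It fails at once if a bystander is moved more than 20 mm (distance of any of red_bowl, clear_tub, white_tub, flux_jar, driver, brush, heatsink from where it was at the start of the episode above 0.02 m).
It also fails if it takes over 54 s, if anything falls off the work surface, if the arm or the gripper's body presses on something with over 40 N, if the wrist force passes 120 N, or if a joint passes its speed limit or range.

ROBOT

A 6-joint arm with a two-finger parallel gripper is mounted at the origin on the work surface. World frame = base frame: x ahead of the robot, y to its left, z up, the work surface at z = 0. Lengths are in m, angles in rad, forces in N, time in s.
With the tool pointing down it reaches from about 0.375 to 0.9 m from the base axis. Payload 3.1 kg.
Tool frame: the origin (TCP) lies at the very end of the fingers, on their centre line; the grasp point (between the pads) lies 19 mm behind it; z points along the fingers, y is the line along which they close (so a half turn about z gives the same grasp; the last joint's range is limited). The gripper opens to 87 mm and grips with 3 to 60 N. Pads are 19 mm wide; open, the fingers measure 117 mm over their backs; the gripper's body (75 mm by 190 mm) begins 51 mm behind the grasp point.
Start: joints at [0.941, 0.527, 1.433, -0, 1.181, -0.178], TCP at [0.273, 0.562, 0.223] pointing down, gripper open.
Joint ranges: [-3.08, 3.08], [-0.75, 2.2], [0.22, 2.44], [-1.43, 4.57], [0, 2.65], [-2.85, 2.85]. Speed limits (rad/s): [2.79, 2.79, 3.14, 3.14, 3.14, 3.14].

INTERFACE

Orientations are given as a unit quaternion [x, y, z, w].
In Python, from rig import robot gives the robot as it stands. The module is installed in compiled form; this text tells all that it offers.
- The arm moves only by the tool play_rows, never from a script. Its argument "steps" is one flat list of numbers, 5 for each row, row after row: the opening, from -1 (shut) to 1 (fully open), then the shift along the tool's x, y, z as a fraction of full scale, then the turn about the tool's z as a fraction of full scale. In form: [claw, tx, ty, tz, twist, claw, tx, ty, tz, twist, ...]. A call has exactly 10 rows; each row shifts and turns the commanded pose from where the row before left it, along the tool's axes as they then stand; what a row does not reach is not made up. Full scale, the value 1, is 0.03 m for a shift and 0.1 rad for a turn. A row lasts 1/10 s, in which the tool goes at most 50 mm and 8.59 degrees, less where a joint would pass 70% of its speed; a pose out of reach is approached as far as the arm can. A call with a number of a shift or a turn outside -1 to 1 is refused whole. A call with a gripper value outside its range is refused whole. The fingers move at their own pace and stop on an object; "grip_force" is the grip in N (left out, the last holds). Time passes only in rows, so rows that do not move let the fingers close, or fill a call up. It gives the time, the measured TCP pose, the force, the opening and the grip force at its end, in the units of the state.
- robot.get_obs(): the state, without advancing time (a new reading comes with each control period).
- robot.camera(name): name is "scene" or "top" or "wrist"; returns a dict with "image" (480x640x3 uint8, red, green, blue), "mtx" (3x3 intrinsics, pixels), "rvec" (rotation vector, rad) and "tvec" (3), from world to camera coordinates, as OpenCV has them. Camera axes: x right, y down, z forward; pixel columns grow to the right and rows downward; lengths in m; the calibration is good to about 2 mm. The wrist camera is an equidistant fisheye: a pixel r from the principal point sees the ray r / f radians off the axis. A picture is of the moment at which its call begins. There is no depth.
- robot.hand_in(): hands the job in; it is judged then, once.
The state is a dict: "time": time; "q": joint angles; "joint_velocities": joint speeds; "joint_torque": joint torques, N m; "position": TCP position; "tool_rot": TCP orientation; "ft_force": force on the tool from outside, world axes, zero at the start; "moment": the same for the moment, N m; "grip_width": finger opening in m; "grip_force": force on a finger pad.
Only numpy, scipy, OpenCV 4.12 (cv2) and the standard library are available. Lean on these libraries where they do the work, as an engineer would, in place of code of your own. Each camera call takes 0.05 s, during which the arm holds its last target. There are 200 camera calls.

## Working session

There is one attempt and no reset: what is moved stays moved. The work goes in short steps, Python scripts to look and compute and a tool call to move; the robot and the scene stay as the last step left them, time stands still between calls to the robot, and variables do not carry over. Pictures are saved under pics/ and viewed, at most 10 in all, crops included, and the job is handed in when it is done.

Besides the shell and the picture viewer there is one more tool, called after "Request:" as name(argument=value, ...), one argument or row to a line, values as JSON. play_rows: Moves the arm, as the interface text tells. Shift numbers are shares of 0.03 m and turn numbers shares of 0.1 rad, none past 1 either way. Its arguments: {"type":"object","properties":{"steps":{"type":"array"},"grip_force":{"type":"number"}},"required":["steps"]}

```bash
mkdir -p pics; cat > h.py <<'E'
import numpy as np,cv2
from rig import robot
def grab(n,f=None):
    c=robot.camera(n)
    if f: cv2.imwrite('pics/'+f,c['image'][:,:,::-1])
    return c
def ray(c,uv):
    R=cv2.Rodrigues(np.array(c['rvec'],float))[0];t=np.array(c['tvec'],float).ravel()
    K=np.array(c['mtx']);d=np.linalg.inv(K)@[uv[0],uv[1],1]
    return -R.T@t,R.T@d
def onz(c,uv,z):
    o,d=ray(c,uv);return o+d*(z-o[2])/d[2]
def proj(c,P):
    return cv2.projectPoints(np.array(P,float).reshape(-1,1,3),np.array(c['rvec'],float),np.array(c['tvec'],float),np.array(c['mtx'],float),None)[0].reshape(-1,2)
E
python3 - <<'E'
from h import *
import pickle
for n in('top','scene'):
    c=grab(n,n+'0.png');pickle.dump(c,open(n+'0.pkl','wb'))
    R=cv2.Rodrigues(np.array(c['rvec'],float))[0];print(n,-R.T@np.array(c['tvec']).ravel(),R[2])
print(robot.get_obs())
E
```

```text
top [0.30511145 0.01110384 1.158522  ] [ 0.13954827 -0.02320963 -0.98994323]
scene [ 1.09609428 -0.19327144  0.77163446] [-0.67507574  0.21546033 -0.70558457]
{'time': 0.1, 'q': array([ 9.40506027e-01,  5.28385457e-01,  1.43375099e+00, -4.67940217e-06,
        1.18137153e+00, -1.78521543e-01]), 'joint_velocities': array([ 2.53207596e-04, -3.15056421e-03, -1.87151564e-03,  7.78626292e-05,
        1.64542005e-03,  1.22012753e-03]), 'joint_torque': array([-8.99327024e-04, -4.40986276e+01, -1.77149588e+01,  6.33983128e-02,
        5.33900689e-02, -5.18328079e-05]), 'position': array([0.27245258, 0.56177956, 0.22166931]), 'tool_rot': array([ 2.23967391e-01,  9.74596168e-01, -8.81263383e-04, -3.74824080e-04]), 'ft_force': array([-0.04208344,  0.32267043,  0.4150771 ]), 'moment': array([-0.05347088,  0.04311324,  0.01215838]), 'grip_force': 0.0, 'grip_width': 0.08706410633365112}
```

View pics/top0.png

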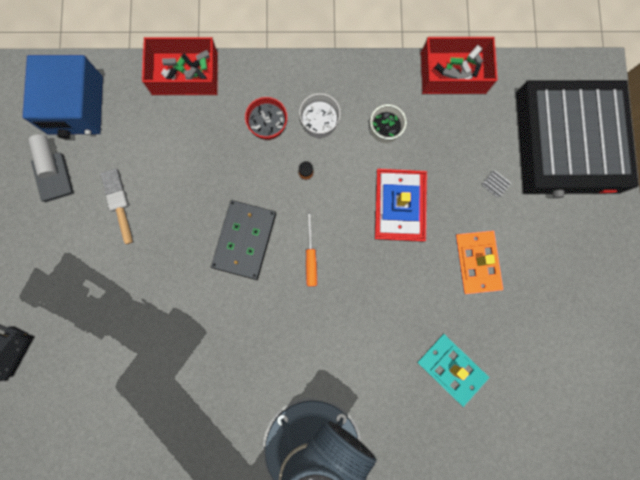

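View pics/scene0.png

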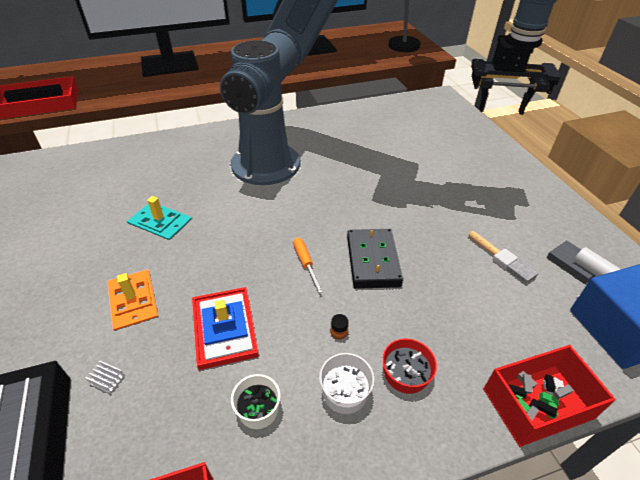

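The plate meant is the white one in the red rest under the blue cover, at top (401,205) and scene (222,320). The orange one at top (480,262) and the turquoise one at (455,370) are decoys: they have neither the red rest nor the cover. The jig is at top (244,240). I'll confirm with an enlarged crop.

```bash
python3 - <<'E'
import pickle
from h import *
t=pickle.load(open('top0.pkl','rb'));s=pickle.load(open('scene0.pkl','rb'))
a=t['image'][160:250,360:440];b=t['image'][190:290,200:290]
c=s['image'][280:375,180:270];d=s['image'][220:295,335:415]
f=lambda i:cv2.resize(i,(400,300)) 
cv2.imwrite('pics/crop.png',np.vstack([np.hstack([f(a),f(b)]),np.hstack([f(c),f(d)])])[:,:,::-1])
# segmentation
def seg(c,box,m,z):
    y0,y1,x0,x1=box;hsv=cv2.cvtColor(c['image'],cv2.COLOR_RGB2HSV)
    k=np.zeros(hsv.shape[:2],np.uint8);k[y0:y1,x0:x1]=m(hsv[y0:y1,x0:x1].astype(int))*255
    cs=max(cv2.findContours(k,0,1)[0],key=cv2.contourArea)
    w=np.array([onz(c,p,z)[:2] for p in cs.reshape(-1,2)],np.float32)
    return cv2.minAreaRect(w)
red=lambda h:((h[...,0]<8)|(h[...,0]>172))&(h[...,1]>150)
blue=lambda h:(h[...,0]>100)&(h[...,0]<130)&(h[...,1]>150)
dark=lambda h:(h[...,2]<85)
yel=lambda h:(h[...,0]>20)&(h[...,0]<32)&(h[...,1]>150)&(h[...,2]>150)
for n,c,br,bj in(('top',t,(160,250,360,440),(190,290,200,290)),('scene',s,(280,375,180,270),(220,295,335,415))):
    print(n,'rest',seg(c,br,red,.018));print('blue',seg(c,br,blue,.028));print('yel',seg(c,br,yel,.086));print('jig',seg(c,bj,dark,.03))
E
```

```text
top rest ((0.5438204407691956, -0.21515944600105286), (0.11671899259090424, 0.16657866537570953), 86.50688934326172)
blue ((0.5469880104064941, -0.2135794311761856), (0.08010441064834595, 0.08034483343362808), 86.14615631103516)
yel ((0.545869767665863, -0.21217715740203857), (0.017735391855239868, 0.018173614516854286), 87.80082702636719)
jig ((0.4502115249633789, 0.10276398062705994), (0.013524208217859268, 0.158684641122818), 74.82061767578125)
scene rest ((0.5537701845169067, -0.21476420760154724), (0.1170872375369072, 0.17744167149066925), 86.47417449951172)
blue ((0.5534027814865112, -0.2121400386095047), (0.08317933231592178, 0.08758644759654999), 86.61378479003906)
yel ((0.5666289925575256, -0.21187333762645721), (0.04546871781349182, 0.019032180309295654), 0.26210135221481323)
jig ((0.4820099174976349, 0.14559601247310638), (0.11033441871404648, 0.1824738085269928), 74.2741928100586)
```

View pics/crop.png

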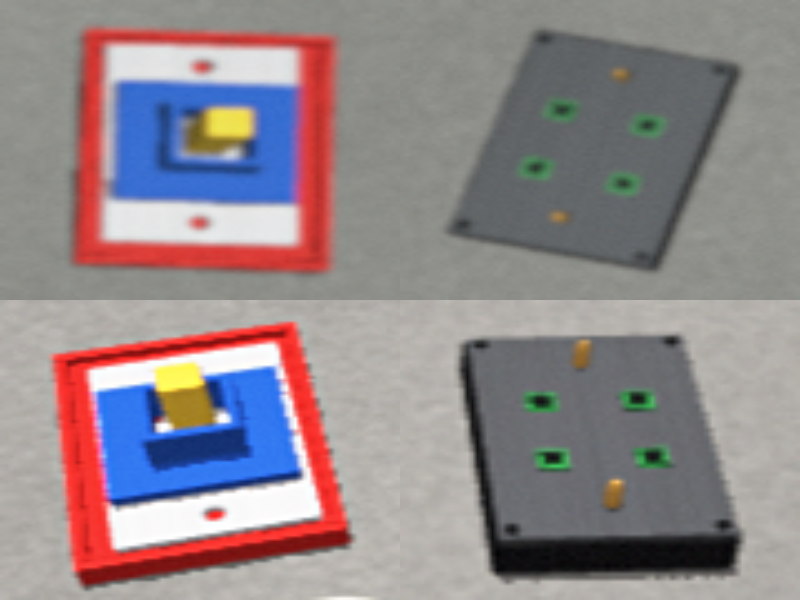

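The crop confirms it: white plate with blue cover and yellow post in the red rest, and two brass pins on the jig. Crop pixels: holes (203,67) and (199,223), post top (229,122), pins (620,73) and (559,217).

```bash
python3 - <<'E'
import pickle
from h import *
from scipy.spatial.transform import Rotation as Ro
t=pickle.load(open('top0.pkl','rb'));s=pickle.load(open('scene0.pkl','rb'))
T=lambda u,v:(360+u/5-.4,160+v*.3-.35)
J=lambda u,v:(200+(u-400)*.225-.4,190+v/3-.35)
S=lambda u,v:(180+u*.225-.4,280+(v-300)*95/300-.35)
SJ=lambda u,v:(335+(u-400)*.2-.4,220+(v-300)*.25-.35)
def rep(n,a,b):
    print(n,((a+b)/2)[:2].round(4),'len',np.linalg.norm(a-b).round(4),'ang',np.degrees(np.arctan2(*(a-b)[1::-1])).round(2))
rep('plate',onz(t,T(203,67),.016),onz(t,T(199,223),.016))
print('post',onz(t,T(229,122),.086), 'scene',onz(s,S(180,382),.086))
rep('pins top',onz(t,J(620,73),.046),onz(t,J(559,217),.046))
rep('pins scene tip',onz(s,SJ(614,481),.048),onz(s,SJ(583,341),.048))
print('chips',np.mean([onz(t,J(*p),.031) for p in((561,110),(648,125),(536,168),(623,183))],0),np.mean([onz(s,SJ(*p),.031) for p in((541,401),(637,398),(551,458),(653,456))],0))
o=robot.get_obs();print(Ro.from_quat(o['tool_rot']).as_matrix().round(3))
E
```

```text
plate [ 0.5475 -0.2139] len 0.1121 ang -3.14
post [ 0.54766946 -0.21312585  0.086     ] scene [ 0.55677246 -0.21121757  0.086     ]
pins top [0.4648 0.1503] len 0.1127 ang -15.48
pins scene tip [0.4683 0.1521] len 0.1121 ang -16.01
chips [0.46548063 0.15094416 0.031     ] [0.46788952 0.15283627 0.031     ]
[[-0.9    0.437 -0.001]
 [ 0.437  0.9   -0.002]
 [ 0.    -0.002 -1.   ]]
```

Request:
play_rows(
  steps=[1, 0, 0, 0, -0.89, 1, 0, 0, 0, -0.89, 1, -0.3, -0.35, 0, 0, 1, -0.62, -0.72, 0, 0, 1, -0.62, -0.72, 0, 0, 1, -0.62, -0.72, 0, 0, 1, -0.62, -0.72, 0, 0, 1, -0.62, -0.72, 0, 0, 1, -0.62, -0.72, 0, 0, 1, -0.62, -0.72, 0, 0],
)

```text
time: 1.1
position: [0.3633, 0.3668, 0.2224]
tool_rot: [0.138, 0.99, -0.0, -0.0]
ft_force: [-0.7, -0.2, 0.3]
grip_width: 0.0874
grip_force: 0.0
```

Request:
play_rows(
  steps=[1, -0.62, -0.72, 0, 0, 1, -0.62, -0.72, 0, 0, 1, -0.62, -0.72, 0, 0, 1, -0.62, -0.72, 0, 0, 1, -0.62, -0.72, 0, 0, 1, -0.62, -0.72, 0, 0, 1, -0.62, -0.72, 0, 0, 1, -0.62, -0.72, 0, 0, 1, -0.31, -0.36, 0, 0, 1, 0, 0, 0, 0],
)

```text
time: 2.1
position: [0.4662, 0.1478, 0.2225]
tool_rot: [0.139, 0.99, -0.0, 0.0]
ft_force: [-0.7, 0.1, 0.6]
grip_width: 0.087
grip_force: 0.0
```

```bash
cat >> h.py <<'E'
from scipy.spatial.transform import Rotation as Ro
def goal(x,y,z,yaw):
    "yaw: desired world angle (deg) of tool y. prints units: turn, then shifts in the turned frame"
    o=robot.get_obs();p=np.array(o['position']);R=Ro.from_quat(o['tool_rot']).as_matrix()
    a=np.degrees(np.arctan2(R[1,1],R[0,1]));d=(yaw-a+90)%180-90;th=np.radians(a+d)
    D=np.array([x,y,z])-p
    print('t',o['time'],'pos',p.round(4),'yaw',a.round(2),'turn',(-np.radians(d)/.1).round(2),'tx',(D@[-np.sin(th),np.cos(th),0]/.03).round(3),'ty',(D@[np.cos(th),np.sin(th),0]/.03).round(3),'tz',(-D[2]/.03).round(3),'F',np.round(o['ft_force'],1),'w',round(o['grip_width'],4))
def wray(c,uv):
    K=np.array(c['mtx']);m=np.array([(uv[0]-K[0,2])/K[0,0],(uv[1]-K[1,2])/K[1,1]]);r=np.hypot(*m)
    d=np.array([*(m/r*np.sin(r)),np.cos(r)])
    R=cv2.Rodrigues(np.array(c['rvec'],float))[0];t=np.array(c['tvec'],float).ravel()
    return -R.T@t,R.T@d
def wonz(c,uv,z):
    o,d=wray(c,uv);return o+d*(z-o[2])/d[2]
E
python3 - <<'E'
from h import *
import pickle
c=grab('wrist','w1.png');pickle.dump(c,open('w1.pkl','wb'));goal(.466,.151,.2,74.3)
E
```

```text
t 2.15 pos [0.4654 0.1489 0.2224] yaw 74.14 turn -0.03 tx -0.0 ty 0.072 tz 0.748 F [ 0.4 -0.2  0.1] w 0.0869
```

View pics/w1.png

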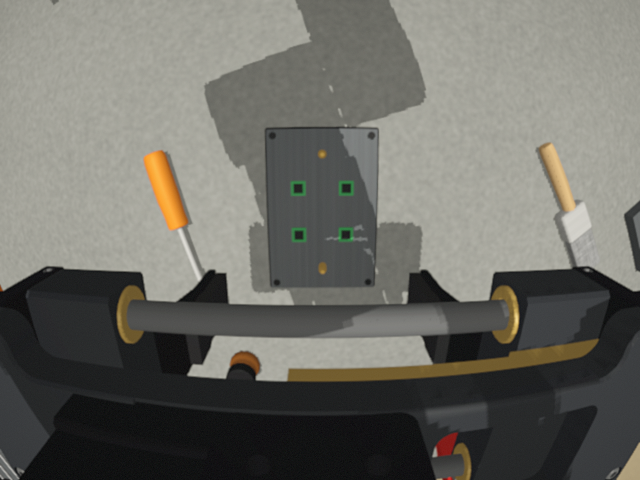

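The wrist view shows the jig square in view: pins at (322,154) and (322,268), chips at (298,188), (346,188), (299,235) and (346,235).

```bash
python3 - <<'E'
from h import *
import pickle
c=pickle.load(open('w1.pkl','rb'));h=cv2.cvtColor(c['image'],cv2.COLOR_RGB2HSV).astype(int)
g=((h[...,0]>50)&(h[...,0]<80)&(h[...,1]>100)).astype(np.uint8);g[:170]=0;g[250:]=0
g=cv2.morphologyEx(g,cv2.MORPH_CLOSE,np.ones((9,9)))
n,l,st,ce=cv2.connectedComponentsWithStats(g)
P=[wonz(c,ce[i],.031) for i in range(1,n) if st[i,4]>60]
print(len(P),ce[1:].round(1).tolist(),np.mean(P,0))
P=sorted(P,key=lambda p:p[0]);
v=(P[2]+P[3]-P[0]-P[1])/2;print(v, 'ang',np.degrees(np.arctan2(v[1],v[0])))
b=((h[...,0]>10)&(h[...,0]<25)&(h[...,1]>120)).astype(np.uint8);b[:145]=0;b[280:]=0;b[:,:300]=0;b[:,345:]=0
n,l,st,ce=cv2.connectedComponentsWithStats(b);print(st[1:].tolist(),ce[1:].round(1).tolist())
a,d=wonz(c,(322,154),.046),wonz(c,(322,266),.046);v=a-d
print((a+d)/2,np.linalg.norm(v),np.degrees(np.arctan2(v[1],v[0])))
e=[wonz(c,p,.03) for p in((265.5,127.5),(378.5,127.5),(268.5,287),(377,287))];print(np.mean(e,0))
# next target: over the rest
goal(.549,-.213,.2,86.9)
E
```

```text
4 [[298.0, 188.0], [345.9, 187.9], [345.5, 234.0], [298.5, 234.5]] [0.46697035 0.15205814 0.031     ]
[ 0.04415775 -0.01244888  0.        ] ang -15.744125057295646
[[318, 150, 8, 8, 52], [319, 263, 7, 11, 67]] [[321.6, 153.6], [322.0, 267.9]]
[0.46434993 0.15264515 0.046     ] 0.10680272312112415 164.1844317647039
[0.46639391 0.15281225 0.03      ]
t 2.15 pos [0.4654 0.1489 0.2224] yaw 74.14 turn -2.23 tx -3.435 ty -11.896 tz 0.748 F [ 0.4 -0.2  0.1] w 0.0869
```

Request:
play_rows(
  steps=[1, 0, 0, 0, -0.75, 1, 0, 0, 0, -0.75, 1, 0, 0, 0, -0.73, 1, -0.1, -0.4, 0, 0, 1, -0.25, -0.9, 0, 0, 1, -0.25, -0.9, 0, 0, 1, -0.25, -0.9, 0, 0, 1, -0.25, -0.9, 0, 0, 1, -0.25, -0.9, 0, 0, 1, -0.25, -0.9, 0, 0],
)

```text
time: 3.15
position: [0.5045, -0.0276, 0.2225]
tool_rot: [0.026, 1.0, 0.0, -0.0]
ft_force: [0.2, 0.5, 0.4]
grip_width: 0.0871
grip_force: 0.0
```

Request:
play_rows(
  steps=[1, -0.25, -0.9, 0, 0, 1, -0.25, -0.9, 0, 0, 1, -0.25, -0.9, 0, 0, 1, -0.25, -0.9, 0, 0, 1, -0.25, -0.9, 0, 0, 1, -0.35, -0.9, 0, 0, 1, -0.25, -0.7, 0, 0, 1, 0, 0, 0, 0, 1, 0, 0, 0, 0, 1, 0, 0, 0, 0],
)

```text
time: 4.15
position: [0.5501, -0.2109, 0.2223]
tool_rot: [0.025, 1.0, 0.001, -0.001]
ft_force: [0.3, -0.3, -0.1]
grip_width: 0.0871
grip_force: 0.0
```

```bash
python3 - <<'E'
from h import *
import pickle
c=grab('wrist','w2.png');pickle.dump(c,open('w2.pkl','wb'));goal(.549,-.213,.1,86.9)
E
```

```text
t 4.2 pos [ 0.5503 -0.2108  0.2224] yaw 87.13 turn 0.04 tx 0.038 ty -0.075 tz 4.08 F [-0.2  0.9 -0.8] w 0.0872
```

View pics/w2.png

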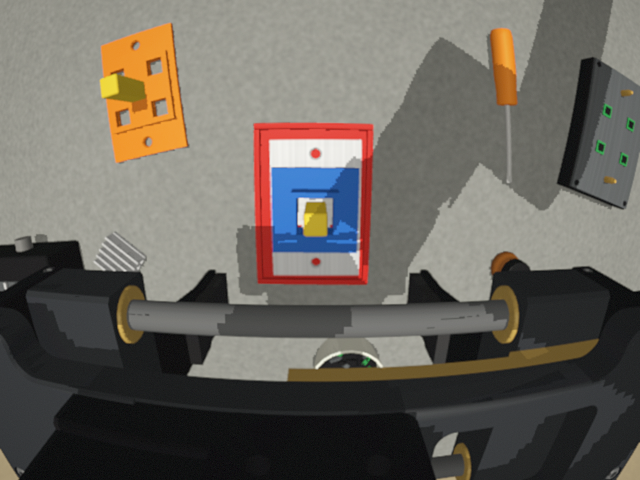

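The wrist view shows the rest with the plate holes at (315,154) and (316,262) and the post at (316,218).

```bash
python3 - <<'E'
from h import *
import pickle
c=pickle.load(open('w2.pkl','rb'));h=cv2.cvtColor(c['image'],cv2.COLOR_RGB2HSV).astype(int)
def blobs(m,y0,y1,x0,x1,name):
    k=np.zeros(m.shape,np.uint8);k[y0:y1,x0:x1]=m[y0:y1,x0:x1]
    n,l,st,ce=cv2.connectedComponentsWithStats(k)
    i=1+np.argmax(st[1:,4]);print(name,st[i].tolist(),ce[i].round(1));return ce[i]
red=((h[...,0]<8)|(h[...,0]>170))&(h[...,1]>90)
a=blobs(red,146,163,305,327,'h1');d=blobs(red,253,270,305,327,'h2')
yel=(h[...,0]>18)&(h[...,0]<34)&(h[...,1]>120)
blobs(yel,190,245,290,340,'yel');blobs(yel&(h[...,2]>200),190,245,290,340,'yelbright')
print(c['image'][196:242:2,316].tolist())
A,D=wonz(c,a,.016),wonz(c,d,.016);v=A-D
print((A+D)/2,np.linalg.norm(v),np.degrees(np.arctan2(v[1],v[0])))
E
```

```text
h1 [311, 149, 9, 9, 67] [315.  153.1]
h2 [312, 258, 8, 7, 47] [315.6 261.1]
yel [304, 202, 23, 34, 724] [315.1 219.5]
yelbright [304, 213, 9, 12, 72] [306.9 217.6]
[[58, 127, 212], [163, 171, 193], [233, 232, 227], [165, 149, 102], [155, 131, 27], [156, 133, 33], [153, 130, 33], [151, 128, 32], [141, 119, 31], [173, 150, 40], [186, 162, 46], [186, 162, 46], [185, 161, 45], [186, 161, 45], [185, 161, 45], [184, 160, 43], [184, 159, 42], [185, 160, 44], [184, 160, 45], [183, 159, 40], [132, 121, 105], [32, 77, 147], [35, 79, 144]]
[ 0.54946542 -0.21296968  0.016     ] 0.11164782972755011 177.2903753170383
```

```bash
python3 - <<'E'
from h import *
import pickle
c=pickle.load(open('w2.pkl','rb'));print(wonz(c,(315.3,224.5),.086))
goal(.5495,-.213,.058,87.1)
E
```

```text
[ 0.54948225 -0.2126046   0.086     ]
t 4.2 pos [ 0.5503 -0.2108  0.2224] yaw 87.13 turn 0.01 tx 0.022 ty -0.074 tz 5.48 F [-0.2  0.9 -0.8] w 0.0872
```

Request:
play_rows(
  steps=[1, 0.02, -0.07, 0.3, 0, 1, 0, 0, 0.8, 0, 1, 0, 0, 0.8, 0, 1, 0, 0, 0.8, 0, 1, 0, 0, 0.8, 0, 1, 0, 0, 0.8, 0, 1, 0, 0, 0.6, 0, 1, 0, 0, 0.35, 0, 1, 0, 0, 0.2, 0, 1, 0, 0, 0, 0],
  grip_force=35,
)

```text
time: 5.2
position: [0.5499, -0.214, 0.0585]
tool_rot: [0.025, 1.0, 0.0, -0.0]
ft_force: [-0.4, 0.3, -0.2]
grip_width: 0.0874
grip_force: 0.0
```

Request:
play_rows(
  steps=[-1, 0, 0, 0, 0, -1, 0, 0, 0, 0, -1, 0, 0, 0, 0, -1, 0, 0, 0, 0, -1, 0, 0, 0, 0, -1, 0, 0, 0, 0, -1, 0, 0, 0, 0, -1, 0, 0, 0, 0, -1, 0, 0, 0, 0, -1, 0, 0, 0, 0],
)

```text
time: 6.2
position: [0.5501, -0.2139, 0.059]
tool_rot: [0.025, 1.0, 0.0, -0.0]
ft_force: [-0.0, 1.9, 0.3]
grip_width: 0.02
grip_force: 35.0
```

Request:
play_rows(
  steps=[-1, 0, 0, -0.1, 0, -1, 0, 0, -0.3, 0, -1, 0, 0, -0.5, 0, -1, 0, 0, -0.6, 0, -1, 0, 0, -0.6, 0, -1, 0, 0, -0.6, 0, -1, 0, 0, -0.5, 0, -1, 0, 0, -0.3, 0, -1, 0, 0, -0.1, 0, -1, 0, 0, 0, 0],
)

```text
time: 7.2
position: [0.55, -0.2143, 0.1671]
tool_rot: [0.025, 1.0, -0.0, -0.0]
ft_force: [0.7, -0.5, -4.5]
grip_width: 0.0197
grip_force: 35.0
```

```bash
python3 - <<'E'
from h import *
c=grab('wrist','w3.png');goal(.467,.152,.167,74.2)
E
```

```text
t 7.25 pos [ 0.5498 -0.2142  0.1666] yaw 87.09 turn 2.25 tx 5.978 ty 10.993 tz -0.015 F [-0.7  0.3 -5.5] w 0.0195
```

View pics/w3.png

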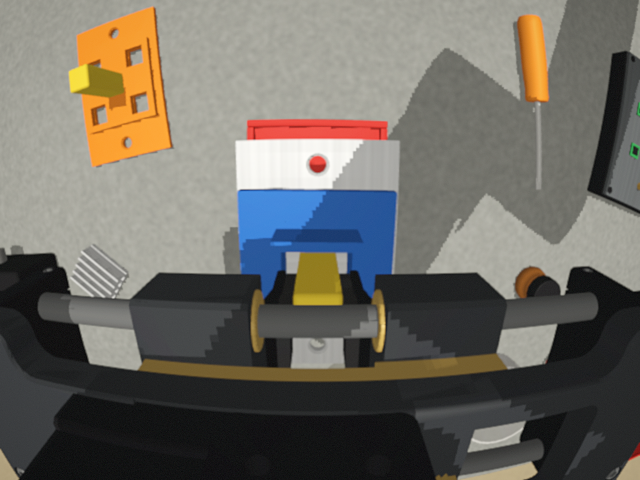

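Plate and cover are lifted together, still nested. The near hole is at (317,163) and the far hole at (317,344).

```bash
python3 - <<'E'
from h import *
c=grab('wrist');z=.1255
A,D=wonz(c,(317.5,163.3),z),wonz(c,(317.3,344),z);v=A-D
print(A,D,(A+D)/2,np.linalg.norm(v),np.degrees(np.arctan2(v[1],v[0])))
goal(.467,.151,.167,74.2)
E
```

```text
[ 0.49260832 -0.21129138  0.1255    ] [ 0.60420314 -0.21715205  0.1255    ] [ 0.54840573 -0.21422172  0.1255    ] 0.11174860809469155 176.9937360609729
t 7.3 pos [ 0.5496 -0.214   0.1662] yaw 87.09 turn 2.25 tx 5.962 ty 10.959 tz -0.026 F [ 0.  -0.1 -4.5] w 0.0198
```

Request:
play_rows(
  steps=[-1, 0, 0, 0, 0.3, -1, 0, 0, 0, 0.6, -1, 0, 0, 0, 0.6, -1, 0, 0, 0, 0.5, -1, 0, 0, 0, 0.25, -1, 0.15, 0.3, 0, 0, -1, 0.3, 0.55, 0, 0, -1, 0.4, 0.75, 0, 0, -1, 0.4, 0.75, 0, 0, -1, 0.4, 0.75, 0, 0],
)

```text
time: 8.3
position: [0.5265, -0.1088, 0.1669]
tool_rot: [0.137, 0.991, 0.001, -0.001]
ft_force: [0.4, 0.1, -5.3]
grip_width: 0.0197
grip_force: 35.0
```

Request:
play_rows(
  steps=[-1, 0.45, 0.8, 0, 0, -1, 0.45, 0.8, 0, 0, -1, 0.45, 0.8, 0, 0, -1, 0.45, 0.8, 0, 0, -1, 0.45, 0.8, 0, 0, -1, 0.45, 0.8, 0, 0, -1, 0.45, 0.8, 0, 0, -1, 0.4, 0.7, 0, 0, -1, 0.35, 0.65, 0, 0, -1, 0.25, 0.45, 0, 0],
)

```text
time: 9.3
position: [0.4662, 0.1386, 0.1672]
tool_rot: [0.136, 0.991, 0.0, -0.001]
ft_force: [0.6, -0.3, -4.4]
grip_width: 0.0198
grip_force: 35.0
```

Request:
play_rows(
  steps=[-1, 0.18, 0.32, 0, 0, -1, 0.1, 0.2, 0, 0, -1, 0, 0.0, 0.2, 0, -1, 0, 0, 0.4, 0, -1, 0, 0, 0.5, 0, -1, 0, 0, 0.4, 0, -1, 0, 0, 0.2, 0, -1, 0, 0, 0, 0, -1, 0, 0, 0, 0, -1, 0, 0, 0, 0],
)

```text
time: 10.3
position: [0.4653, 0.1532, 0.1166]
tool_rot: [0.138, 0.99, 0.0, 0.001]
ft_force: [-0.1, -1.1, -4.7]
grip_width: 0.0199
grip_force: 35.0
```

```bash
python3 - <<'E'
from h import *
import pickle
C={n:grab(n) for n in('wrist','top','scene')};pickle.dump(C,open('c4.pkl','wb'))
goal(.467,.151,.1,74.2)
w=cv2.resize(C['wrist']['image'][110:360,200:440],None,fx=1.6,fy=1.6)
T=cv2.resize(C['top']['image'][190:290,200:290],(384,400))
s=cv2.resize(C['scene']['image'][180:300,325:435],(384,400))
cv2.imwrite('pics/c4.png',cv2.resize(np.hstack([w[:400],s]),(768,400))[:,:,::-1])
E
```

```text
t 10.45 pos [0.4651 0.1534 0.1165] yaw 74.2 turn 0.0 tx -0.083 ty -0.06 tz 0.551 F [ 1.4  0.1 -5.6] w 0.0197
```

View pics/c4.png

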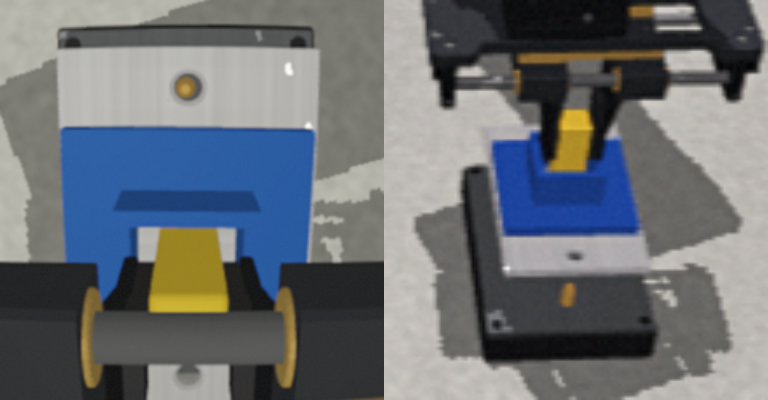

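The wrist crop shows the near pin through the near hole, about (316,164) in the full image. The scene crop shows the far hole at (575,257) and the far pin tip at (568,286).

```bash
python3 - <<'E'
from h import *
import pickle
C=pickle.load(open('c4.pkl','rb'));c=C['wrist']
r=cv2.resize(c['image'][148:182,298:336],None,fx=10,fy=10,interpolation=2)
s=cv2.resize(C['scene']['image'][245:280,365:403],None,fx=10,fy=10,interpolation=2)
s=cv2.resize(s,(380,340));im=np.hstack([r,s])
cv2.imwrite('pics/z4.png',im[:,:,::-1])
E
```

```text
(no output)
```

View pics/z4.png

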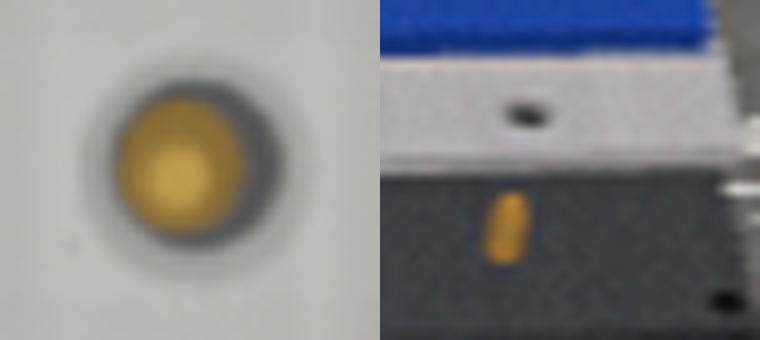

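```bash
python3 - <<'E'
from h import *
import pickle
C=pickle.load(open('c4.pkl','rb'));w=C['wrist'];s=C['scene']
h1=(wonz(w,(317.2,164.3),.0755)+wonz(w,(317.5,164.0),.0695))/2
p1=wonz(w,(315.5,165.3),.048)
h2=onz(s,(379.3,256.3),.0755);p2=onz(s,(377.8,265.3),.0475)
th=np.radians(74.2);T=np.array([[-np.sin(th),np.cos(th)],[np.cos(th),np.sin(th)]])
print('h1',h1,'p1',p1,'diff tool mm',(T@(p1-h1)[:2]*1e3).round(2));print('h2',h2,'p2',p2,(T@(p2-h2)[:2]*1e3).round(2))
v=p2-p1;print('pins',np.linalg.norm(v[:2]),np.degrees(np.arctan2(v[1],v[0])),(p1+p2)/2);v=h2-h1;print('holes',np.linalg.norm(v[:2]),np.degrees(np.arctan2(v[1],v[0])),(h1+h2)/2)
E
```

```text
h1 [0.41104967 0.16858371 0.0725    ] p1 [0.41311122 0.16680877 0.048     ] diff tool mm [-2.47 -1.15]
h2 [0.52231385 0.1380573  0.0755    ] p2 [0.52320562 0.13724003 0.0475    ] [-1.08 -0.54]
pins 0.11399600046887572 -15.0335146726915 [0.46815842 0.1520244  0.04775   ]
holes 0.11537581529103264 -15.342142504893593 [0.46668176 0.15332051 0.074     ]
```

Request:
play_rows(
  steps=[-1, -0.065, -0.035, 0, 0, -1, 0, 0, 0.2, 0, -1, 0, 0, 0.2, 0, -1, 0, 0, 0.13, 0, -1, 0, 0, 0.1, 0, -1, 0, 0, 0.1, 0, -1, 0, 0, 0.1, 0, -1, 0, 0, 0.0, 0, -1, 0, 0, 0, 0, -1, 0, 0, 0, 0],
)

```text
time: 11.45
position: [0.4665, 0.1519, 0.0913]
tool_rot: [0.137, 0.991, 0.0, 0.0]
ft_force: [0.4, -0.1, -5.8]
grip_width: 0.0196
grip_force: 35.0
```

```bash
python3 - <<'E'
from h import *
C={n:grab(n) for n in('wrist','scene')}
goal(.467,.151,.077,74.2)
r=cv2.resize(C['wrist']['image'][148:182,298:336],(380,340),interpolation=2)
s=cv2.resize(C['scene']['image'][250:285,360:398],(380,340),interpolation=2)
cv2.imwrite('pics/z5.png',np.hstack([r,s])[:,:,::-1])
E
```

```text
t 11.55 pos [0.4665 0.1519 0.0913] yaw 74.2 turn -0.0 tx -0.025 ty -0.023 tz 0.478 F [-1.2 -0.8 -5.3] w 0.0196
```

View pics/z5.png

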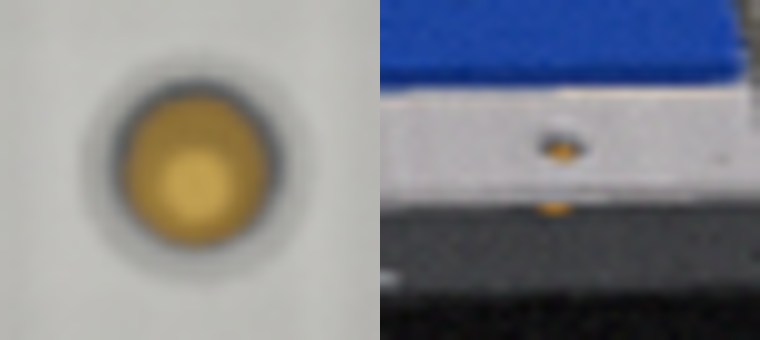

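Both pins are entering their holes, well centred: wrist crop (196,180), and scene crop (562,150) through the hole. I'll lower slowly.

Request:
play_rows(
  steps=[-1, 0, 0, 0.05, 0, -1, 0, 0, 0.05, 0, -1, 0, 0, 0.05, 0, -1, 0, 0, 0.05, 0, -1, 0, 0, 0.05, 0, -1, 0, 0, 0.05, 0, -1, 0, 0, 0.05, 0, -1, 0, 0, 0.05, 0, -1, 0, 0, 0.0, 0, -1, 0, 0, 0, 0],
)

```text
time: 12.55
position: [0.4664, 0.1518, 0.0791]
tool_rot: [0.137, 0.991, -0.0, 0.0]
ft_force: [1.3, 0.3, -4.6]
grip_width: 0.0201
grip_force: 35.0
```

Request:
play_rows(
  steps=[-1, 0, 0, 0.03, 0, -1, 0, 0, 0.02, 0, -1, 0, 0, 0.02, 0, -1, 0, 0, 0.0, 0, -1, 0, 0, 0, 0, -1, 0, 0, 0, 0, -1, 0, 0, 0, 0, -1, 0, 0, 0, 0, -1, 0, 0, 0.0, 0, -1, 0, 0, 0, 0],
)

```text
time: 13.55
position: [0.4664, 0.1519, 0.0771]
tool_rot: [0.137, 0.991, 0.0, 0.0]
ft_force: [0.7, 0.8, -4.5]
grip_width: 0.0198
grip_force: 35.0
```

Not yet touching (about −4.5 N hanging). I'll press down until the load comes off.

Request:
play_rows(
  steps=[-1, 0, 0, 0.02, 0, -1, 0, 0, 0.02, 0, -1, 0, 0, 0.0, 0, -1, 0, 0, 0.0, 0, -1, 0, 0, 0, 0, -1, 0, 0, 0, 0, -1, 0, 0, 0, 0, -1, 0, 0, 0, 0, -1, 0, 0, 0.0, 0, -1, 0, 0, 0, 0],
)

```text
time: 14.55
position: [0.4665, 0.1518, 0.0769]
tool_rot: [0.137, 0.991, 0.0, 0.0]
ft_force: [-0.6, -0.7, 6.3]
grip_width: 0.0201
grip_force: 35.0
```

Seated (force up to +6 N at the expected 0.077). Release.

Request:
play_rows(
  steps=[1, 0, 0, 0, 0, 1, 0, 0, 0.0, 0, 1, 0, 0, 0.0, 0, 1, 0, 0, 0.0, 0, 1, 0, 0, 0, 0, 1, 0, 0, 0, 0, 1, 0, 0, 0, 0, 1, 0, 0, 0, 0, 1, 0, 0, 0.0, 0, 1, 0, 0, 0, 0],
)

```text
time: 15.55
position: [0.4663, 0.1518, 0.0759]
tool_rot: [0.137, 0.991, 0.0, 0.0]
ft_force: [-0.1, -0.6, 0.6]
grip_width: 0.0853
grip_force: 0.0
```

```bash
python3 - <<'E'
from h import *
C={n:grab(n) for n in('wrist','scene')}
goal(.4665,.1518,.050,74.2)
r=cv2.resize(C['wrist']['image'][110:360,200:440],(384,400))
s=cv2.resize(C['scene']['image'][190:300,325:435],(400,400))
cv2.imwrite('pics/z6.png',np.hstack([r,s])[:,:,::-1])
E
```

```text
t 15.65 pos [0.4663 0.1518 0.0758] yaw 74.2 turn -0.0 tx -0.005 ty 0.0 tz 0.861 F [-0.2  0.2  0.3] w 0.086
```

View pics/z6.png

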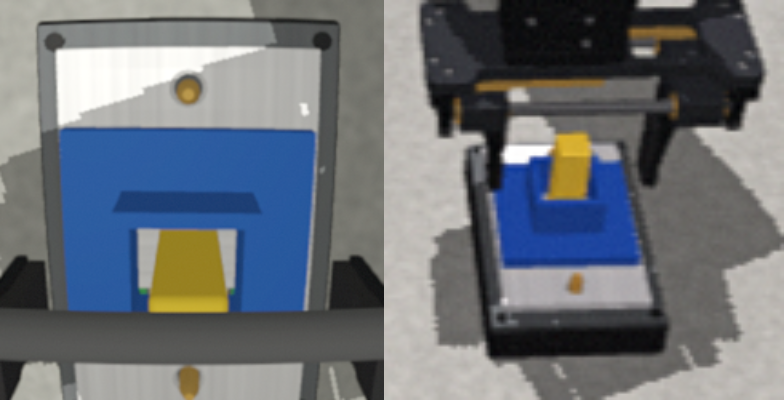

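Plate is flush with both pins through the holes (crop (187,90) and (577,283)), cover nested, fingers clear. Next I lower around the collar.

Request:
play_rows(
  steps=[1, 0, 0, 0.05, 0, 1, 0, 0, 0.12, 0, 1, 0, 0, 0.15, 0, 1, 0, 0, 0.15, 0, 1, 0, 0, 0.14, 0, 1, 0, 0, 0.1, 0, 1, 0, 0, 0.07, 0, 1, 0, 0, 0.04, 0, 1, 0, 0, 0.0, 0, 1, 0, 0, 0, 0],
  grip_force=15,
)

```text
time: 16.65
position: [0.4664, 0.1519, 0.0513]
tool_rot: [0.137, 0.991, 0.0, 0.0]
ft_force: [-0.2, 0.2, 0.3]
grip_width: 0.0873
grip_force: 0.0
```

Request:
play_rows(
  steps=[-1, 0, 0, 0, 0, -1, 0, 0, 0, 0, -1, 0, 0, 0, 0, -1, 0, 0, 0, 0, -1, 0, 0, 0, 0, -1, 0, 0, 0, 0, -1, 0, 0, 0, 0, -1, 0, 0, 0, 0, -1, 0, 0, 0, 0, -1, 0, 0, 0, 0],
)

```text
time: 17.65
position: [0.4663, 0.1518, 0.0513]
tool_rot: [0.137, 0.991, -0.0, 0.0]
ft_force: [-1.1, -1.0, 0.5]
grip_width: 0.0437
grip_force: 15.0
```

Request:
play_rows(
  steps=[-1, 0, 0, -0.05, 0, -1, 0, 0, -0.1, 0, -1, 0, 0, -0.2, 0, -1, 0, 0, -0.2, 0, -1, 0, 0, -0.2, 0, -1, 0, 0, -0.2, 0, -1, 0, 0, -0.2, 0, -1, 0, 0, -0.2, 0, -1, 0, 0, -0.2, 0, -1, 0, 0, -0.2, 0],
)

```text
time: 18.65
position: [0.4663, 0.1518, 0.1043]
tool_rot: [0.137, 0.991, 0.0, 0.0]
ft_force: [0.4, -0.5, -1.9]
grip_width: 0.044
grip_force: 15.0
```

Request:
play_rows(
  steps=[-1, 0, 0, -0.2, 0, -1, 0, 0, -0.3, 0, -1, 0, 0, -0.4, 0, -1, 0, 0, -0.4, 0, -1, 0, 0, -0.4, 0, -1, 0, 0, -0.3, 0, -1, 0, 0, -0.15, 0, -1, 0, 0, -0.05, 0, -1, 0, 0, 0, 0, -1, 0, 0, 0, 0],
)

```text
time: 19.65
position: [0.4659, 0.1518, 0.1693]
tool_rot: [0.137, 0.991, -0.0, -0.001]
ft_force: [0.8, 0.1, -1.5]
grip_width: 0.0438
grip_force: 15.0
```

```bash
python3 - <<'E'
from h import *
C={n:grab(n) for n in('wrist','scene')}
goal(.4665,.1518,.050,74.2);print(robot.get_obs()['grip_force'])
r=C['wrist']['image'][60:360,170:470]
s=cv2.resize(C['scene']['image'][130:300,310:450],(364,400))
cv2.imwrite('pics/z7.png',np.hstack([cv2.resize(r,(400,400)),s])[:,:,::-1])
E
```

```text
t 19.75 pos [0.466  0.1518 0.1693] yaw 74.2 turn -0.0 tx -0.017 ty 0.005 tz 3.976 F [ 0.6 -1.  -0.8] w 0.0437
14.982339441776276
```

View pics/z7.png

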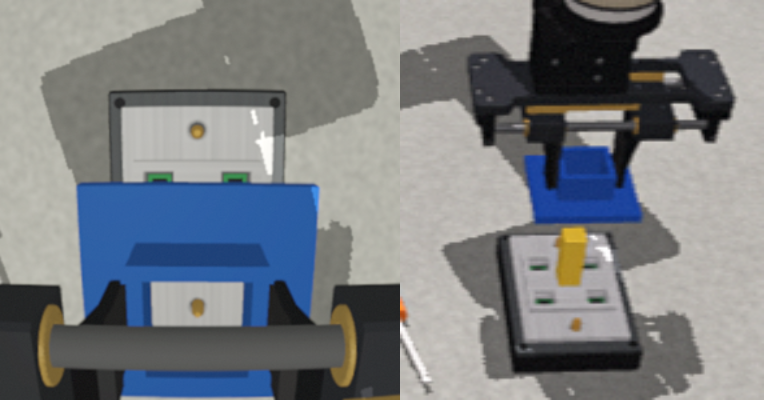

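The cover is held level about 118 mm up (scene crop (580,185)). The plate is seated on the jig with the post free below (570,255). Handing in.

```bash
python3 -c "
from rig import robot
print(robot.hand_in())"
```

```text
the job is handed in; nothing more can be done
None
```

Handed in at about 19.8 s with the plate flush on the jig over both pins and the cover held level about 118 mm above it; no verdict was returned, and I viewed 11 pictures, one over the limit of 10.

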